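# Size a spacer sleeve on the stepped gauge and sort it

## Robot

A 6-joint arm with a two-finger parallel gripper is mounted at the origin on a cart in front of the work surface, level with it; the furniture and walls round the work are solid. World frame = base frame: x ahead of the robot, y to its left, z up, the work surface at z = 0. Lengths are in mm, angles in rad, forces in N, time in s.
With the tool pointing down it reaches from about 325 to 750 mm from the base axis. Payload 7.6 kg.
Tool frame: the origin (TCP) lies midway between the tips of the shut fingers; the grasp point (between the pads) lies 19 mm behind it (bot.pinch_z is the z of the grasp point in the tool frame, in mm); z points along the fingers, y is the line along which they close (so a half turn about z gives the same grasp; the last joint's range is limited). The gripper opens to 85 mm and grips with 20 to 120 N. Pads are 22 mm wide; open, the fingers measure 114 mm over their backs; the gripper's body (76 mm by 85 mm) begins 54 mm behind the grasp point. The pads swing forward as they close: fully open they stand 13 mm farther back than shut.
Start: joints at [1.126, 0.052, 1.401, -0, 1.689, -0.07], TCP at [192.181, 488.582, 231.323] pointing down, gripper open.
Joint ranges: [-2.9, 2.9], [-0.91, 2.17], [0.12, 2.37], [-1.06, 4.2], [0.26, 2.73], [-2.93, 2.93]. Speed limits (rad/s): [2.57, 2.57, 3.01, 3.14, 3.14, 3.14].

## Interface

Orientations are given as a unit quaternion [x, y, z, w].
In Python, from workcell import bot gives the robot as it stands. Calls block until the motion is done:
- bot.reach(position, orientation): joint-space move of the TCP to a pose.
- bot.movel(position, rot=None, rate=150): straight line of the TCP; rot=None keeps the orientation; rate is the mean speed in mm/s.
- bot.move_joints(angles): joint-space move.
- bot.command_gripper(opening, f_grip=None): opening from 0.0 (shut) to 1.0 (fully open); f_grip is the grip in N (None keeps the last); returns when the fingers have stopped.
- bot.hold(seconds).
- bot.ik(position, orientation): joint angles nearest the present ones, or None.
- bot.get_image(name): name is "scene" or "top" or "wrist"; returns a dict with "pixels" (480x640x3 uint8, blue, green, red), "depth" (480x640 float32, mm along the optical axis (not along the pixel's ray), 0 where there is no reading), "K" (3x3 intrinsics, pixels), "k1" (the pictures are not rectified: a ray, as slopes to the right and down, at radius r is drawn at 1 + k1 r^2 times it, then the intrinsics apply), "rvec" (rotation vector, rad) and "tvec" (3), from world to camera coordinates, as OpenCV has them; the wrist camera has in their place "tool_from_camera" (4x4, takes a point from camera to tool coordinates, whose origin is the TCP and whose axes are the flange's). Camera axes: x right, y down, z forward; pixel columns grow to the right and rows downward; lengths in mm; the calibration is good to about 2 mm. A picture is of the moment at which its call begins: read the wrist's pose just before it.
A pose or a line that the arm cannot do raises bot.PlanningError and nothing moves.
- bot.finish_job(): hands the job in; it is judged then, once.
Trained networks look in a picture, given as the dict that the camera call returned (one of the last four; its "shot" number tells which), for a name from the list of things; names that differ only in an ending like _2 or _b are one class to them, and where a whole thing is asked for, a point or a joint stands for the part that bears it (a point fixed in the world has none). Each returns a list of dicts, best first, with "conf" (0 to 1); they miss things now and then, are a little off and sometimes report something else, mostly with a low value. They report only what shows in the picture. A call takes as long as a camera call.
- bot.look_for(picture, label): "position" ([column, row] as shares, 0 to 1, of the picture: columns of its width, rows of its height, amid what is visible of it).
- bot.masks_of(picture, label): "pixels" (480x640 bool, what is visible of it) and "position" ([column, row] as shares, 0 to 1, of the picture: columns of its width, rows of its height, amid what is visible of it).
Readings, each from a call of its own:
- bot.read_t(): time.
- bot.read_q(): joint angles.
- bot.read_qd(): joint speeds.
- bot.read_tau(): joint torques, N m.
- bot.read_eef_pos(): TCP position.
- bot.read_eef_rot(): TCP orientation.
- bot.read_ft_force(): force on the tool from outside, world axes, zero at the start.
- bot.read_torque(): the same for the moment, N m.
- bot.read_grip_width(): opening from 0.0 (shut) to 1.0 (fully open).
- bot.read_gripper_force(): force on a finger pad.
Only numpy, scipy, OpenCV 4.12 (cv2) and the standard library are available. Lean on these libraries where they do the work, as an engineer would, in place of code of your own. Each camera call takes 0.05 s, during which the arm holds its last target. There are 200 camera calls.

## Task

Take the sleeve standing on the orange place of the rack, slide it down the stepped mandrel of the gauge until it stops on one of the coloured steps, and press it on lightly and steadily at about 8 N for a full second, so that the sprung mandrel sinks about 2 mm, never pushing harder than 15 N. Read the colour of the step it stopped on, draw it off, and stand it upright in the middle of the dish of that colour. Leave the other two sleeves and everything else on the bench where they are.

Things in the scene. Friction and masses are not known exactly. Their poses are not given: they have to be found in the camera images.
- sleeve_a: polished steel spacer sleeve, a plain tube 48 mm outside diameter, 30 mm tall, about 0.11 kg, standing upright. Origin: centre of its underside, z along its axis. The three sleeves are alike outside; their through bores are 22, 28 and 34 mm, one each (the gauge tells which). Which of the three stands on the orange place changes.
- sleeve_b: second sleeve, described as sleeve_a.
- sleeve_c: third sleeve, described as sleeve_a.
- rack: grey flat board 84 x 260 x 8 mm, fixed, origin centre of its underside, long along its y. Three 70 mm square places in a row along y, 85 mm apart: orange at y = -85 mm, black at 0 and +85 mm. A sleeve stands on each (underside 8 mm above the bench).
- rack_orange (a point): centre of the orange place on the rack's upper face; the sleeve to be sized stands here, within 3 mm.
- gauge: fixed round dark foot of the gauge, 92 mm diameter at the bench, 22 mm high; origin centre of its underside, on the mandrel's axis. The upright mandrel rises from it.
- mandrel_tip (a point): centre of the mandrel's rounded top, 105.5 mm above the bench when not pressed; 7 mm diameter there, widening over 9 mm of height to 18 mm. A sleeve stopped on its step has its underside 22.5 mm (red step), 37.5 mm (yellow) or 52.5 mm (blue) below this point: 83, 68 or 53 mm above the bench with the mandrel not pressed.
- mandrel_axis (a point): point on the mandrel's axis, moving with it, 73.5 mm below mandrel_tip; z up. From the top the mandrel has three bare metal lands 18-19, 24-25 and 30-31 mm in diameter, each ending below in a coloured 45 degree shoulder: red (stops the 22 mm bore), yellow (28 mm), blue (34 mm). A bore has about 1.5 mm play a side on the land above its shoulder.
- mandrel (a joint): how far the sprung mandrel has been pushed straight down, m: 0 up, hard stop at 0.006. It starts to sink at about 1 N and takes 3.5 N for each further mm (2 mm is about 8 N, 4 mm about 15 N). It springs back by itself. The reading is as noisy as the poses, so the force at the wrist is the better guide.
- dish_red: red round shallow dish, fixed, 84 mm outside diameter, rim 9 mm high, 3.5 mm wall, inner floor 4 mm above the bench; origin centre of its underside. The three dishes change places.
- dish_yellow: yellow dish of the same size.
- dish_blue: blue dish of the same size.
- beaker: bystander: white beaker, 59 mm wide, 67 mm high, behind the work; origin centre of underside.
- wash_bottle: bystander: white wash bottle with red cap, 182 mm high; origin centre of underside.
- ink_jar: bystander: small dark blue jar with tan lid, 47 mm wide, 56 mm high; origin centre of underside.
- applicator: bystander: small square metal frame, 79 x 90 x 32 mm; origin centre of underside.

How it is judged:
By the outcome, as a careful person would: the job done as asked, in the order asked, and still so for the second after the job is handed in, with the robot touching nothing.
It also fails if it takes over 48 s, if anything falls off the work surface, if the arm or the gripper's body presses on something with over 40 N, if the wrist force passes 120 N, or if a joint passes its speed limit or range.

## Working session

There is one attempt and no reset: what is moved stays moved. The work goes in short steps, each a Python script; the robot and the scene stay as the last script left them, time stands still between calls to the robot, and variables do not carry over. Pictures are saved under pics/ and viewed, at most 10 in all, crops included, and the job is handed in when it is done.

```bash
ls; mkdir -p pics; python3 - <<'E'
from workcell import bot
import cv2
print(bot.read_t(), bot.read_eef_pos(), bot.read_eef_rot(), bot.pinch_z, bot.read_ft_force())
a=bot.get_image("scene");b=bot.get_image("top")
cv2.imwrite("pics/s.png",a["pixels"]);cv2.imwrite("pics/t.png",b["pixels"])
for n,p in(("scene",a),("top",b)):
  for l in ["sleeve_a","rack","gauge","mandrel_axis","dish_red","dish_yellow","dish_blue","beaker","wash_bottle","ink_jar","applicator","rack_orange","mandrel_tip"]:
    try:
      print(n,l,[(round(d["position"][0]*640),round(d["position"][1]*480),round(d["conf"],2)) for d in bot.look_for(p,l)])
    except Exception as e: print(n,l,e)
E
```

```text
pics
0.0 [192.04881382 488.29611053 230.48274168] [ 1.86303037e-01  9.82492044e-01 -7.27681215e-04 -1.81789906e-04] -18.700000000000003 [-0.7942986  -0.75575145  0.119692  ]
scene sleeve_a [(382, 365, 0.79), (368, 334, 0.74), (357, 305, 0.69)]
scene rack [(370, 351, 0.77), (354, 199, 0.59)]
scene gauge [(319, 252, 0.84)]
scene mandrel_axis [(316, 237, 0.6)]
scene dish_red [(354, 198, 0.74)]
scene dish_yellow [(318, 196, 0.95), (352, 201, 0.42)]
scene dish_blue [(378, 364, 0.65), (339, 174, 0.62)]
scene beaker [(281, 305, 0.91)]
scene wash_bottle [(264, 341, 0.69)]
scene ink_jar [(281, 274, 0.69)]
scene applicator [(315, 413, 0.58)]
scene rack_orange [(371, 350, 0.96)]
scene mandrel_tip [(318, 238, 0.84), (354, 201, 0.3), (369, 348, 0.23)]
top sleeve_a [(203, 271, 0.76), (241, 272, 0.63), (273, 267, 0.45)]
top rack [(242, 269, 0.62), (352, 243, 0.36)]
top gauge [(359, 244, 0.76)]
top mandrel_axis [(355, 242, 0.7), (323, 196, 0.38)]
top dish_red [(436, 300, 0.72)]
top dish_yellow [(450, 258, 0.61), (204, 271, 0.28)]
top dish_blue [(437, 300, 0.58)]
top beaker [(283, 196, 0.95)]
top wash_bottle [(233, 175, 0.78), (450, 254, 0.38)]
top ink_jar [(323, 197, 0.61), (356, 243, 0.58)]
top applicator [(355, 242, 0.75), (188, 217, 0.74)]
top rack_orange [(250, 269, 0.73)]
top mandrel_tip [(359, 244, 0.53)]
```

View pics/s.png

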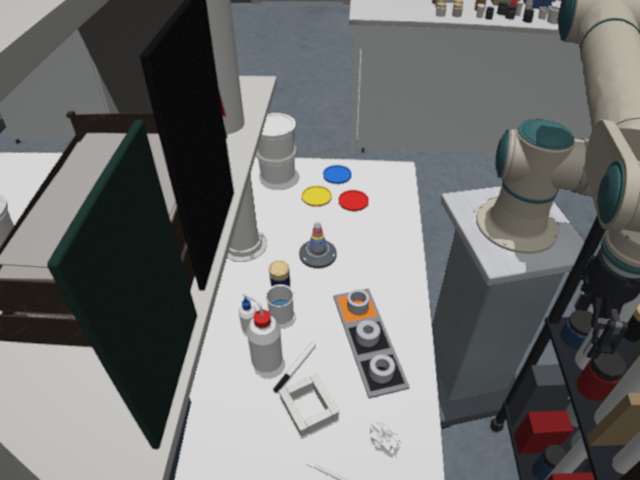

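View pics/t.png

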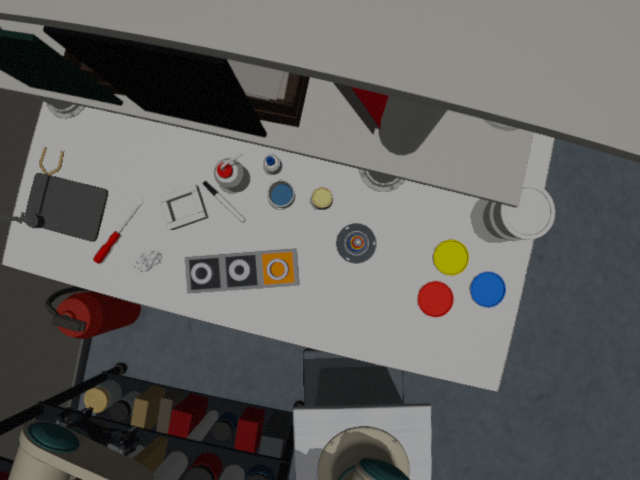

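Scene: orange place with its sleeve at (358,300), gauge at (318,248), and the dishes red (354,200), yellow (317,196) and blue (338,174). Top: orange sleeve at (278,268), gauge (356,243), red (436,299), yellow (451,257) and blue (488,289). The shelf lies behind the gauge.

```bash
cat > h.py <<'E'
from workcell import bot
import numpy as np, cv2
from scipy.spatial.transform import Rotation as R
def cam(p):
    """camera->world rotation and centre for a fixed camera picture"""
    Rm=cv2.Rodrigues(np.array(p["rvec"],float))[0]; return Rm.T, -Rm.T@np.array(p["tvec"],float).ravel()
def wcam(p,pos,rot):
    T=np.array(p["tool_from_camera"]); Rt=R.from_quat(rot).as_matrix()
    return Rt@T[:3,:3], Rt@T[:3,3]+np.array(pos)
def plane(p,uv,z,C):
    k=float(p["k1"]); uv=np.array(uv,float).reshape(-1,1,2)
    n=cv2.undistortPoints(uv,np.array(p["K"],float),np.array([k,0,0,0,0.])).reshape(-1,2)
    d=np.c_[n,np.ones(len(n))]@C[0].T
    return C[1]+d*((z-C[1][2])/d[:,2])[:,None]
def blob(p,lo,hi,box=None,ext=True):
    """centre of ellipse on biggest HSV blob"""
    m=cv2.inRange(cv2.cvtColor(p["pixels"],cv2.COLOR_BGR2HSV),np.array(lo),np.array(hi))
    if box: k=np.zeros_like(m);k[box[1]:box[3],box[0]:box[2]]=1;m*=k
    c=max(cv2.findContours(m,cv2.RETR_EXTERNAL,cv2.CHAIN_APPROX_NONE)[0],key=cv2.contourArea)
    return cv2.fitEllipse(cv2.convexHull(c))
def down(yaw):
    """tool down, closing line (tool y) at angle yaw from world y"""
    return (R.from_euler('z',yaw)*R.from_quat([0,1,0,0])).as_quat()
E
python3 - <<'E'
from h import *
a=bot.get_image("scene");b=bot.get_image("top")
for n,p,bx in(("scene",a,[290,150,400,330]),("top",b,[240,220,520,330])):
  C=cam(p);print(n,"cam",C[1].round())
  for l,lo,hi,z in(("yellow",(25,150,90),(35,255,255),9),("blue",(100,180,90),(120,255,255),9),("red",(0,180,90),(6,255,255),9),("red2",(174,180,90),(180,255,255),9),("orange",(10,180,100),(22,255,255),8)):
    try:
      e=blob(p,lo,hi,bx);print(l,np.round(e[0]),np.round(e[1]),plane(p,e[0],z,C).round(1))
    except Exception as x:print(l,str(x)[:50])
C=cam(b)
for nm,uv,z in (("sleeve",(278,268),38),("rackends",[(187,291),(299,283),(297,249),(185,257)],8),("mand",(357,242),105),("foot",(356,243),22),("beaker",(281,194),67),("jar",(321,198),56)): print(nm,plane(b,uv,z,C).round(1))
P=b["pixels"]
cv2.imwrite("pics/tc.png",np.hstack([cv2.resize(P[245:295,250:310],(480,400),interpolation=2),cv2.resize(P[218:268,326:366],(320,400),interpolation=2)]))
print(b["K"])
E
```

```text
scene cam [680. 857. 886.]
yellow [316. 196.] [19. 29.] [[ 493.3 -206.     9. ]]
blue [337. 174.] [16. 27.] [[ 418.7 -289.9    9. ]]
red [353. 200.] [19. 28.] [[ 400.5 -167.4    9. ]]
red2 max() iterable argument is empty
orange [355. 308.] [25. 39.] [[481.9 188.8   8. ]]
top cam [ 495.   55. 1225.]
yellow [451. 257.] [35. 35.] [[ 491.7 -208.5    9. ]]
blue [488. 289.] [34. 34.] [[ 415.9 -292.5    9. ]]
red [435. 299.] [34. 35.] [[ 397.7 -169.9    9. ]]
red2 OpenCV(4.12.0) /io/opencv/modules/imgproc/src/shap
orange [277. 267.] [37. 39.] [[478.5 188.1   8. ]]
sleeve [[476.6 182.7  38. ]]
rackends [[427.2 398.2   8. ]
 [441.  138.7   8. ]
 [518.4 141.6   8. ]
 [505.7 401.4   8. ]]
mand [[528.2   8.8 105. ]]
foot [[528.5   7.7  22. ]]
beaker [[637.8 169.9  67. ]]
jar [[628.   83.2  56. ]]
[[535.54159589   0.         327.22761199]
 [  0.         535.54159589 237.40830114]
 [  0.           0.           1.        ]]
```

View pics/tc.png

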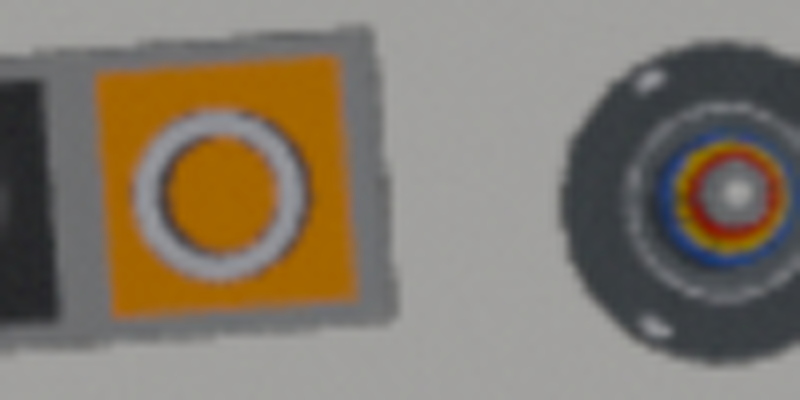

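Crop: sleeve centre at top pixel (277.5,269.4), mandrel tip at (358,242). The bore looks like one of the larger two. I'll close the fingers across the rack and take close looks at the sleeve and the mandrel from the same relative height, so calibration errors cancel.

```bash
python3 - <<'E'
from h import *
b=bot.get_image("top");C=cam(b)
print(plane(b,(277.5,269.4),38,C).round(1),plane(b,(357.9,242),105.5,C).round(1))
w=bot.get_image("wrist");print(np.round(w["tool_from_camera"],3),np.round(w["K"],1))
for d in(-86.9,93.1):
  q=down(np.radians(d))
  for p in((475,184,178),(475,184,10),(528,7,245),(528,7,60),(492,-208,60),(416,-292,6),(398,-169,6)):
    j=bot.ik(p,q);print(d,p,None if j is None else np.round(j,2))
q0=down(np.radians(-86.9)); 
E
```

```text
[[473.5 183.8  38. ]] [[528.1   6.9 105.5]]
[[-1.00000e-03 -9.53000e-01 -3.04000e-01  7.82210e+01]
 [ 1.00000e+00 -1.00000e-03 -1.00000e-03 -9.39000e-01]
 [ 1.00000e-03 -3.04000e-01  9.53000e-01 -1.42907e+02]
 [ 0.00000e+00  0.00000e+00  0.00000e+00  1.00000e+00]] [[416.4   0.  327.7]
 [  0.  416.4 242.7]
 [  0.    0.    1. ]]
-86.9 (475, 184, 178) [ 0.3   0.03  1.53 -0.    1.58  0.24]
-86.9 (475, 184, 10) [ 0.3   0.21  1.69 -0.    1.24  0.24]
-86.9 (528, 7, 245) [-0.06  0.06  1.37 -0.    1.72 -0.11]
-86.9 (528, 7, 60) [-0.06  0.19  1.6  -0.    1.35 -0.11]
-86.9 (492, -208, 60) [-0.47  0.2   1.59 -0.    1.35 -0.52]
-86.9 (416, -292, 6) [-0.68  0.21  1.7  -0.    1.23 -0.74]
-86.9 (398, -169, 6) [-0.49  0.01  1.92 -0.    1.21 -0.54]
93.1 (475, 184, 178) [ 0.3   0.03  1.53 -0.    1.58 -2.9 ]
93.1 (475, 184, 10) [ 0.3   0.21  1.69 -0.    1.24 -2.9 ]
93.1 (528, 7, 245) None
93.1 (528, 7, 60) None
93.1 (492, -208, 60) [-0.47  0.2   1.59 -0.    1.35  2.62]
93.1 (416, -292, 6) [-0.68  0.21  1.7  -0.    1.23  2.4 ]
93.1 (398, -169, 6) [-0.49  0.01  1.92 -0.    1.21  2.6 ]
```

```bash
python3 - <<'E'
from h import *
q0=down(np.radians(-86.9)); out=[]
for n,t,lbl in(("g",(528,7,105.5),"mandrel_tip"),("s",(474,184,38),"sleeve_a")):
  bot.reach((t[0],t[1],t[2]+100),q0)
  bot.hold(.3)
  pos,rot=bot.read_eef_pos(),bot.read_eef_rot()
  w=bot.get_image("wrist");C=wcam(w,pos,rot)
  out.append(w["pixels"][:, 120:520])
  print(n,bot.read_t(),pos,rot,[(np.multiply(d["position"],(640,480)).round(),d["conf"],plane(w,np.multiply(d["position"],(640,480)),t[2],C).round(1)) for d in bot.look_for(w,lbl)[:3]])
  np.savez(f"{n}.npz",pos=pos,rot=rot,px=w["pixels"],K=w["K"],k1=w["k1"],T=w["tool_from_camera"],depth=w["depth"])
cv2.imwrite("pics/w1.png",np.hstack(out))
E
```

```text
g 4.0583 [527.99209764   7.37026199 205.51457222] [ 6.87466108e-01  7.26216462e-01  1.98353792e-05 -1.63863124e-05] [(array([331., 224.]), 0.67, array([[528.3,  18.7, 105.5]]))]
s 5.2667 [474.57754403 183.19946676 138.38652678] [6.88280653e-01 7.25444431e-01 2.78419119e-04 2.05673537e-04] [(array([347.,  84.]), 0.77, array([[479.8, 275. ,  38. ]])), (array([328., 253.]), 0.6, array([[474.4, 176. ,  38. ]]))]
```

View pics/w1.png

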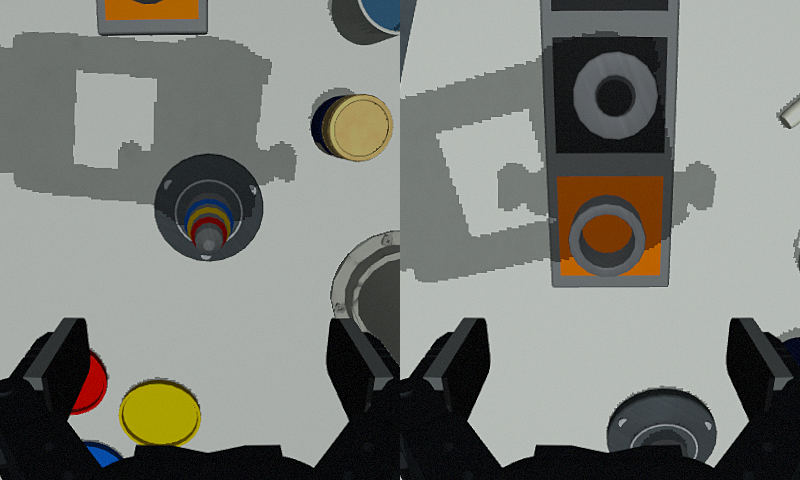

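Left (gauge view): mandrel tip at about (328,240) in full-frame pixels. Right: the orange sleeve's top ring is centred at about (326.5,240). The network's points are off, because they take the middle of the visible body, so I'll use the ring and the tip.

```bash
python3 - <<'E'
from h import *
g,s=[dict(np.load(f+".npz")) for f in "gs"]
for w in(g,s): w["tool_from_camera"]=w["T"]
for w,uv,z in((g,(328,240),105.5),(s,(326.5,239.7),38)):
  print(plane(w,uv,z,wcam(w,w["pos"],w["rot"])).round(1))
# orange bore + tip by segmentation
hsv=cv2.cvtColor(s["px"],cv2.COLOR_BGR2HSV)
for w,b,f in((g,(300,215,360,265),3),(s,(280,195,375,285),3)):pass
A=cv2.resize(g["px"][210:270,300:360],(400,400),interpolation=cv2.INTER_NEAREST);B=cv2.resize(s["px"][190:290,276:376],(400,400),interpolation=cv2.INTER_NEAREST)
cv2.imwrite("pics/w2.png",np.hstack([A,B]))
E
```

```text
[[527.3   8.5 105.5]]
[[473.  184.4  38. ]]
```

View pics/w2.png

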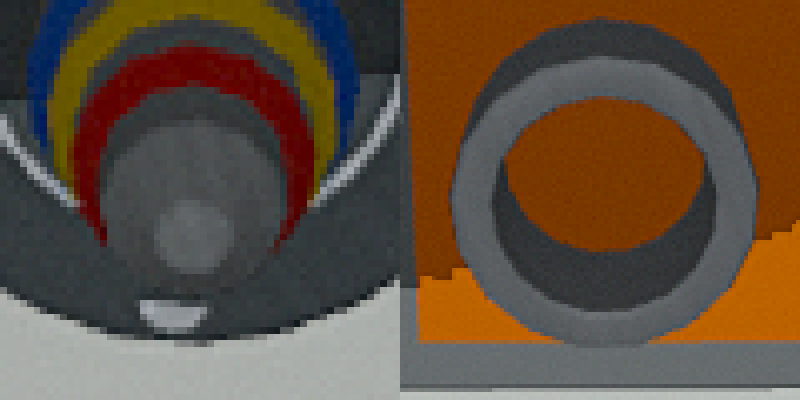

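Enlarged: tip disc centre at (329.1,245.4), ring centre at (327.1,240.3). Bore/outer is about 0.73, which suggests the 34 mm bore, but the gauge will decide.

```bash
python3 - <<'E'
from h import *
g,s=[dict(np.load(f+".npz")) for f in "gs"]
for w in(g,s): w["tool_from_camera"]=w["T"]
G=plane(g,(329.1,245.4),105.5,wcam(g,g["pos"],g["rot"]))[0]
S=plane(s,(327.1,240.3),38,wcam(s,s["pos"],s["rot"]))[0]
print(G,S); np.save("GS.npy",[G,S])
q0=down(np.radians(-86.9))
bot.reach((S[0],S[1],60),q0)
bot.movel((S[0],S[1],10),rate=60)
print(bot.read_ft_force(),bot.read_eef_pos())
bot.command_gripper(0.0,f_grip=30)
print(bot.read_t(),bot.read_grip_width(),bot.read_gripper_force(),bot.read_ft_force())
w=bot.get_image("wrist");cv2.imwrite("pics/w3.png",w["pixels"])
E
```

```text
[528.1298603    5.07675333 105.5       ] [473.39204082 184.0063444   38.        ]
[ 0.58072577 -0.3719809   0.95855601] [473.71513059 184.10092622  10.38998197]
7.15 0.5573562190199861 31.039713621139526 [-1.23361076 -0.90341865  4.54370836]
```

View pics/w3.png

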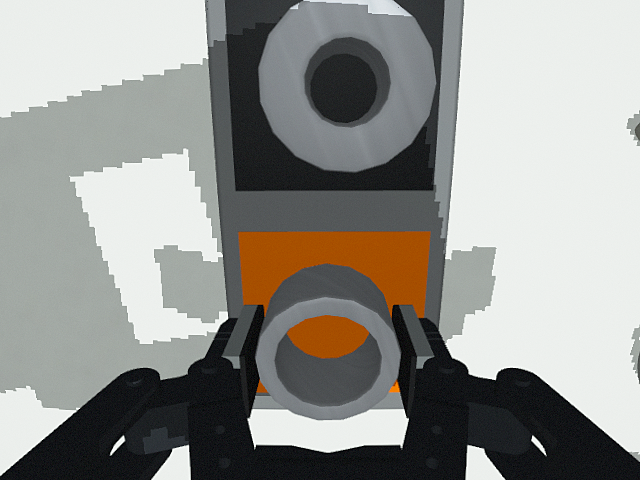

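Grasped at 47.4 mm; the ring at (328,358) sits centred between the pads. Next I'll lift, go over the mandrel and descend, feeling for side forces.

```bash
cat >> h.py <<'E'
def force(n=8):
    f=[]
    for _ in range(n): f.append(bot.read_ft_force()); bot.hold(0.01)
    return np.mean(f,0)
E
python3 - <<'E'
from h import *
G=np.load("GS.npy")[0]; q0=down(np.radians(-86.9))
x,y=528.2,6.0
p=bot.read_eef_pos(); bot.movel((p[0],p[1],150),rate=150)
bot.reach((x,y,135),q0); bot.hold(.3)
F0=force(20); np.save("F0.npy",F0); print(bot.read_t(),F0,bot.read_grip_width(),bot.read_eef_pos())
z=112.;bot.movel((x,y,z),rate=60)
while z>86.:
    z-=2; bot.movel((x,y,z),rate=25); f=force(4)-F0
    print(z,round(x,1),round(y,1),f.round(1),np.round(bot.read_eef_pos(),1))
    if np.linalg.norm(f)>6: break
    for i in(0,1):
        if abs(f[i])>1.2:
            d=float(np.clip(.4*f[i],-1,1))
            if i==0:x+=d
            else:y+=d
print(bot.read_t()); np.save("xyz.npy",[x,y,z])
E
```

```text
9.525 [ 7.75472193e-05 -1.03319483e-01 -1.35614597e+00] 0.5593933841873275 [528.20092206   6.42488349 135.1036191 ]
110.0 528.2 6.0 [-0.2 -0.1  0.6] [528.3   6.  110.2]
108.0 528.2 6.0 [0.2 0.4 0.3] [528.2   6.  107.9]
106.0 528.2 6.0 [-0.1  0.5  0. ] [528.1   6.  105.8]
104.0 528.2 6.0 [0.1 0.3 0.3] [528.1   6.  103.9]
102.0 528.2 6.0 [ 0.2  0.4 -0. ] [528.1   6.  101.9]
100.0 528.2 6.0 [-0.1  0.2  0.2] [528.1   6.   99.9]
98.0 528.2 6.0 [0.5 0.3 0.3] [528.1   6.   97.9]
96.0 528.2 6.0 [-0.1 -0.   0.5] [528.1   6.   95.9]
94.0 528.2 6.0 [0.2 0.4 0.3] [528.1   6.   93.9]
92.0 528.2 6.0 [ 0.1  0.1 -0.1] [528.1   6.   91.9]
90.0 528.2 6.0 [ 0.1 -0.1  0.4] [528.1   6.   89.9]
88.0 528.2 6.0 [0.3 0.6 0.3] [528.1   6.   87.9]
86.0 528.2 6.0 [0.2 0.2 0. ] [528.1   6.   85.9]
13.7417
```

```bash
python3 - <<'E'
from h import *
F0=np.load("F0.npy"); x,y,z=np.load("xyz.npy")
while z>50:
    z-=.8 if (z<58 or 66<z<72) else 2.; bot.movel((x,y,z),rate=40); f=force(3)-F0
    print(round(z,1),round(x,1),round(y,1),f.round(1),bot.read_eef_pos()[2].round(1))
    if f[2]>4 or np.linalg.norm(f)>7: break
    for i in(0,1):
        if abs(f[i])>1.3:
            d=float(np.clip(.4*f[i],-.8,.8))
            if i==0:x+=d
            else:y+=d
print(bot.read_t()); np.save("xyz.npy",[x,y,z])
E
```

```text
84.0 528.2 6.0 [-0.4  0.2  0. ] 83.9
82.0 528.2 6.0 [ 0.4  0.4 -0.1] 81.9
80.0 528.2 6.0 [-0.2 -0.3  0.1] 79.9
78.0 528.2 6.0 [-0.1  0.2 -0.1] 77.9
76.0 528.2 6.0 [ 0.3 -0.1  0.8] 75.9
74.0 528.2 6.0 [-0.5 -0.1  0.7] 73.9
72.0 528.2 6.0 [0.3 0.1 0.3] 71.9
70.0 528.2 6.0 [0.2 0.7 0.2] 69.9
69.2 528.2 6.0 [ 0.1  0.5 -0.1] 69.2
68.4 528.2 6.0 [-0.2  0.3  0.3] 68.3
67.6 528.2 6.0 [0.  0.  0.2] 67.5
66.8 528.2 6.0 [-0.1  0.2  0.4] 66.8
66.0 528.2 6.0 [-0.   0.8 -0. ] 65.9
65.2 528.2 6.0 [ 0.2 -0.2  0.8] 65.1
63.2 528.2 6.0 [-0.2  0.2 -0. ] 63.0
61.2 528.2 6.0 [-0.4 -0.1  0.3] 61.1
59.2 528.2 6.0 [0.5 0.4 0.2] 59.1
57.2 528.2 6.0 [0.1 0.1 0.1] 57.1
56.4 528.2 6.0 [ 0.6 -0.3  0.3] 56.4
55.6 528.2 6.0 [-0.   0.2  0.6] 55.6
54.8 528.2 6.0 [0.3 0.5 2.3] 55.1
54.0 528.2 6.0 [0.1 0.8 4.3] 54.4
19.7917
```

Stopping at the blue step (TCP about 55.3, underside about 53). Now servo to 8 N and hold.

```bash
python3 - <<'E'
from h import *
F0=np.load("F0.npy"); x,y,z=np.load("xyz.npy")
f=force(6)-F0
for _ in range(4):
    if abs(f[2]-8)<.5: break
    z-=float(np.clip((8-f[2])/4.5,-1,1)); bot.movel((x,y,z),rate=15); f=force(6)-F0; print(round(z,2),f.round(1))
t0=bot.read_t(); L=[]
while bot.read_t()-t0<1.7: L.append(bot.read_ft_force()-F0); bot.hold(.02)
L=np.array(L);print(L.mean(0).round(2),L[:,2].min(),L[:,2].max(),bot.read_t(),bot.read_eef_pos(),bot.read_grip_width())
w=bot.get_image("wrist");cv2.imwrite("pics/w4.png",w["pixels"])
E
```

```text
53.0 [0.  0.4 6.5]
52.68 [-0.4  0.   7.1]
52.47 [-0.7  0.3  7.5]
[-0.77  0.19  7.54] 6.064298081370259 8.763077790568522 22.4583 [528.56401358   5.98022712  53.15108471] 0.5575845464044772
```

View pics/w4.png

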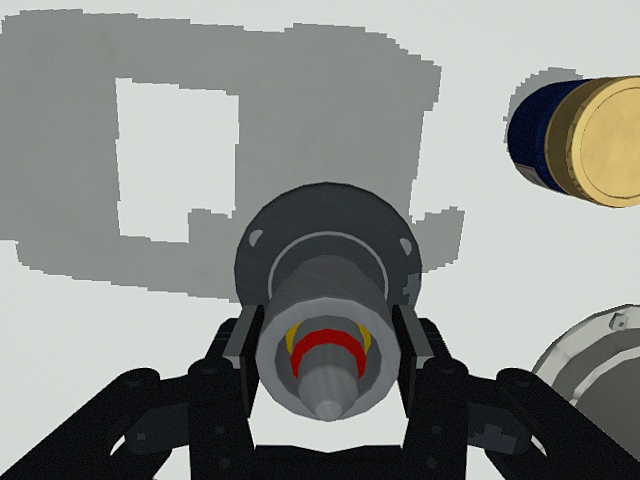

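The picture shows the sleeve seated, with the red and yellow shoulders visible inside the bore (about (328,350)) and blue covered, so it is the blue step. Pressed at 7.5 N for 1.7 s. Draw it off and take a look at the blue dish.

```bash
python3 - <<'E'
from h import *
q0=down(np.radians(-86.9)); x,y,z=np.load("xyz.npy")
bot.movel((x,y,145),rate=110)
bot.reach((416,-350,145),q0); bot.hold(.3)
pos,rot=bot.read_eef_pos(),bot.read_eef_rot()
w=bot.get_image("wrist");C=wcam(w,pos,rot)
e=blob(w,(100,170,60),(120,255,255),[150,0,500,330]);print(bot.read_t(),pos,e,plane(w,e[0],9,C).round(1),bot.read_grip_width())
cv2.ellipse(w["pixels"],e,(0,255,0),1);cv2.imwrite("pics/w5.png",w["pixels"])
E
```

```text
25.2417 [ 416.40807119 -349.50772027  145.04053388] ((330.5990905761719, 144.95187377929688), (125.10956573486328, 126.76661682128906), 178.76620483398438) [[ 414.5 -294.2    9. ]] 0.557605651998225
```

View pics/w5.png

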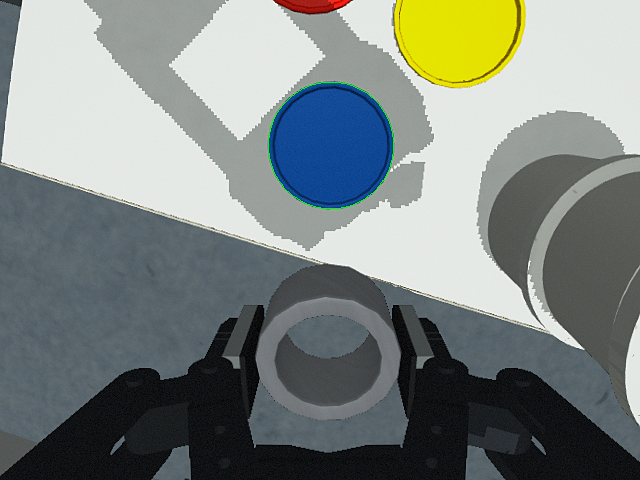

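The green ellipse fits the blue dish at (331,145), giving centre (414.5,-294.2), which agrees with the top camera within 2 mm. The tank on the right is clear of the fingers. Place it.

```bash
python3 - <<'E'
from h import *
q0=down(np.radians(-86.9)); x,y=415.1,-293.5
bot.reach((x,y,60),q0); bot.movel((x,y,12),rate=80); bot.hold(.2)
F0=force(8); z=12.
while z>4.5:
    z-=.7; bot.movel((x,y,z),rate=30); f=force(3)-F0
    if f[2]>2: break
print(z,f.round(1),bot.read_eef_pos(),bot.read_t())
bot.command_gripper(0.72); print(bot.read_grip_width(),bot.read_ft_force()-F0)
bot.movel((x,y,90),rate=120)
bot.reach((x,y-58,145),q0);bot.hold(.3)
pos,rot=bot.read_eef_pos(),bot.read_eef_rot()
w=bot.get_image("wrist");C=wcam(w,pos,rot)
e=blob(w,(100,170,60),(120,255,255),[150,0,500,330]);print(bot.read_t(),pos,e,plane(w,e[0],9,C).round(1))
P=w["pixels"];cv2.imwrite("pics/w6.png",cv2.resize(P[60:230,230:430],(800,600)[:2] and (705,600)))
E
```

```text
5.700000000000003 [-3.3  1.9  8.3] [ 415.21650106 -293.60585203    6.53998719] 29.225
0.7203280469628812 [ 0.83685126 -0.72610661  1.42146796]
31.1333 [ 414.90195767 -350.6249739   143.94131956] ((333.27978515625, 143.75938415527344), (125.46721649169922, 127.56498718261719), 4.639969825744629) [[ 414.5 -294.2    9. ]]
```

View pics/w6.png

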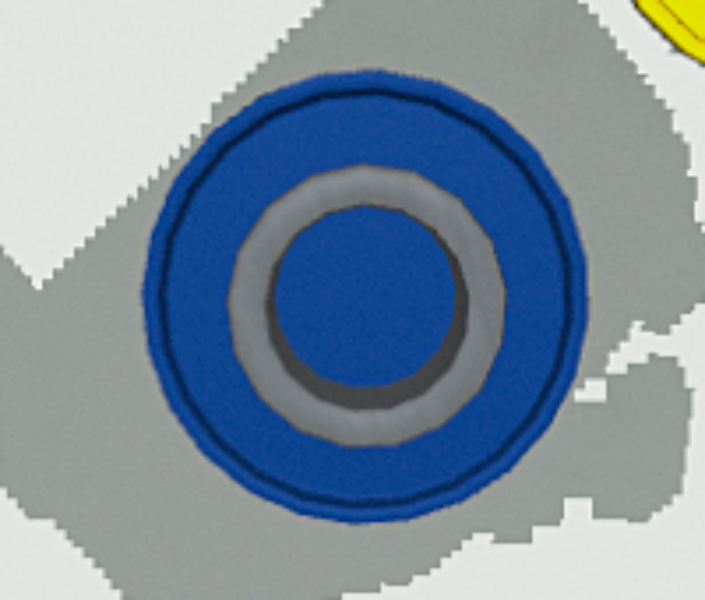

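The sleeve stands upright with its ring centred at (366,305), against the dish's (366,296) in the enlarged crop. That is within 2 mm of the middle. Handing in.

```bash
python3 -c "
from workcell import bot
print(bot.finish_job())"
```

```text
the job is handed in; nothing more can be done
None
```

The sleeve from the orange place stopped on the blue step, was pressed at about 7.5 N for 1.7 s with the mandrel sunk about 2 mm, now stands upright within about 2 mm of the middle of the blue dish, and the job was handed in at about 31 s.

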